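# Weigh the drill cores on the arrested table balance

## Task

Weigh all the stone drill cores lying on the felt together: put every core on the left pan of the table balance and weights from the board on the right pan, until the beam, set free with its lever, comes to rest as near level as these weights allow. Never touch a core or a weight while the beam is free: before every change of load turn the lever back to its stop so that the beam is arrested. When they balance, arrest the beam, then put all the cores away in the empty compartment of the wooden box, leaving the balancing weights on the right pan to be read off, the others on their board, the beam arrested, and everything else where it was.

Things in the scene. Friction and masses are not known exactly. Their poses are not given: they have to be found in the camera images.
- balance: Grey cast table balance (fixed, equal arms): base 130 x 300 x 18 mm, origin at the middle of its underside on the bench; x axis from the lever side (near the robot) to the back, y axis towards the left pan. In the middle two cheeks 34 mm wide carry the beam and a small white scale plate with a needle; the needle tip is the highest part, 175 mm above the bench.
- beam (a joint): Tilt of the beam in rad: 0 level, positive = right pan lower (weights too heavy), negative = left pan lower (cores heavier); stops at +-0.16. Set free, it rests in proportion to the difference of the loads, 0.0031 rad per gram (full tilt from about 50 g), and settles within 2 s. Arrested it stays within 0.01 of level.
- left_pan: Left pan: round steel dish on a stem, kept level by a linkage. Floor 144 mm across, rim 156 mm across and 10 mm above the floor. Origin in the pan's axis, 30 mm below its floor. Its centre lies 100 mm from the middle of the balance.
- left_pan_floor (a point): Centre of the left pan's floor, its upper face; 115 mm above the bench when level; axes as the balance when level.
- right_pan: Right pan, the same as the left one.
- right_pan_floor (a point): Centre of the right pan's floor, its upper face; 115 mm above the bench when level; axes as the balance when level.
- arrest (a joint): Arrest lever, 0 to 1.0 rad, a stop at each end. 0: knob fully to the right seen from the robot, beam arrested, pans locked. 1.0: knob fully left, beam free. Stays where left, may be found at any angle; 4.5 N at the knob moves it. Vertical axis at x = -80 mm, y = 0 of the balance; knob 70 mm from it towards the robot, 0.5 rad right of straight (the balance's -x) at 0, 0.5 rad left of it at 1.0.
- arrest_knob (a point): Centre of the top of the arrest lever's upright black knob: 15 mm thick, 30 mm tall, its top 69 mm above the bench; the flat lever arm under it has its upper face 35 mm above the bench. The air around the knob is free.
- core1: Sandstone drill core: an upright cylinder 40 mm across and 32 mm tall, at the start standing on a green felt mat 3 mm thick at the robot's left; origin at the centre of its underside. All cores look alike; each weighs somewhere between 70 and 125 g, unknown beforehand. Two or three are there (None = absent).
- core2: Sandstone drill core: an upright cylinder 40 mm across and 32 mm tall, at the start standing on a green felt mat 3 mm thick at the robot's left; origin at the centre of its underside. All cores look alike; each weighs somewhere between 70 and 125 g, unknown beforehand. Two or three are there (None = absent).
- core3: Sandstone drill core: an upright cylinder 40 mm across and 32 mm tall, at the start standing on a green felt mat 3 mm thick at the robot's left; origin at the centre of its underside. All cores look alike; each weighs somewhere between 70 and 125 g, unknown beforehand. Two or three are there (None = absent).
- weight_board: Dark wooden board 210 x 85 x 10 mm, fixed, on which the four weights stand in a row along its x axis, in any order, about 44 mm apart; origin at the middle of its underside.
- w200: 200 g weight: upright bare steel cylinder 32 mm across and 30 mm tall with a small knob on top (13 mm across, 42 mm overall); origin at the centre of its underside.
- w100a: 100 g weight: the same form, 25 mm across and 25 mm tall, 37 mm overall; origin at the centre of its underside.
- w100b: Second 100 g weight, exactly like w100a.
- w50: 50 g weight: the same form, 20 mm across and 20 mm tall, 32 mm overall; origin at the centre of its underside. It is the smallest, so the best balance can be up to 25 g off.
- empty_bay (a point): Fixed open wooden box, 150 x 390 x 62 mm, walls 8 mm, long axis y, left of the balance: two compartments full of grinding stones, the one next to the balance empty. This point is the centre of the empty one's inner floor, 8 mm above the bench, axes along the box; it measures 134 mm along x and 125 mm along y; its walls rise 54 mm above the floor.
- point_a: Mounted grinding point lying near the lever: small grey stone 22 mm across with a steel shank. Bystander.
- point_b: Mounted grinding point, 26 mm across, lying on the near side, right of the middle. Bystander.
- chisel: Steel stone chisel, 190 mm, lying on the bench to the right. Bystander.
- grinder: Air grinder, 195 mm, aluminium, lying behind the balance. Bystander.
- pencil: Flat carpenter's pencil, 170 mm, lying behind the balance. Bystander.
- brush: Dusting brush, 200 mm, lying on the right. Bystander.
Not all that is in view belongs to the job. What is shaped like the core3 but blue, pink or purple is not meant.

How it is judged:
On the way, in this order (a step that is already met when the one before it is completed fails the run):
1. with all the cores on the left pan and weights on the right, the beam is free, untouched, and rests level within 0.095 rad (30 g) for 1 s (horizontal distance between each of core1, core2, core3 and left_pan_floor below 0.07 m and z of core1 in the frame of left_pan_floor between -0.006 and 0.03 m and z of core2 in the frame of left_pan_floor between -0.006 and 0.03 m and z of core3 in the frame of left_pan_floor between -0.006 and 0.03 m and ((horizontal distance between w200 and right_pan_floor below 0.07 m and z of w200 in the frame of right_pan_floor between -0.006 and 0.006 m and angle between w200's own z axis and vertical below 0.2 rad) or (x of w200 in the frame of weight_board between -0.105 and 0.105 m and y of w200 in the frame of weight_board between -0.0425 and 0.0425 m and z of w200 in the frame of weight_board between 0.004 and 0.016 m and angle between w200's own z axis and vertical below 0.2 rad)) and ((horizontal distance between w100a and right_pan_floor below 0.07 m and z of w100a in the frame of right_pan_floor between -0.006 and 0.006 m and angle between w100a's own z axis and vertical below 0.2 rad) or (x of w100a in the frame of weight_board between -0.105 and 0.105 m and y of w100a in the frame of weight_board between -0.0425 and 0.0425 m and z of w100a in the frame of weight_board between 0.004 and 0.016 m and angle between w100a's own z axis and vertical below 0.2 rad)) and ((horizontal distance between w100b and right_pan_floor below 0.07 m and z of w100b in the frame of right_pan_floor between -0.006 and 0.006 m and angle between w100b's own z axis and vertical below 0.2 rad) or (x of w100b in the frame of weight_board between -0.105 and 0.105 m and y of w100b in the frame of weight_board between -0.0425 and 0.0425 m and z of w100b in the frame of weight_board between 0.004 and 0.016 m and angle between w100b's own z axis and vertical below 0.2 rad)) and ((horizontal distance between w50 and right_pan_floor below 0.07 m and z of w50 in the frame of right_pan_floor between -0.006 and 0.006 m and angle between w50's own z axis and vertical below 0.2 rad) or (x of w50 in the frame of weight_board between -0.105 and 0.105 m and y of w50 in the frame of weight_board between -0.0425 and 0.0425 m and z of w50 in the frame of weight_board between 0.004 and 0.016 m and angle between w50's own z axis and vertical below 0.2 rad)) and ((horizontal distance between w200 and right_pan_floor below 0.07 m and z of w200 in the frame of right_pan_floor between -0.006 and 0.006 m and angle between w200's own z axis and vertical below 0.2 rad) or (horizontal distance between w100a and right_pan_floor below 0.07 m and z of w100a in the frame of right_pan_floor between -0.006 and 0.006 m and angle between w100a's own z axis and vertical below 0.2 rad) or (horizontal distance between w100b and right_pan_floor below 0.07 m and z of w100b in the frame of right_pan_floor between -0.006 and 0.006 m and angle between w100b's own z axis and vertical below 0.2 rad) or (horizontal distance between w50 and right_pan_floor below 0.07 m and z of w50 in the frame of right_pan_floor between -0.006 and 0.006 m and angle between w50's own z axis and vertical below 0.2 rad)) and value of joint arrest above 0.85 rad and value of joint beam between -0.095 and 0.095 rad and velocity of joint beam between -0.05 and 0.05 rad/s and contact force between each of the arm, the fingers and left_pan below 0.3 N and contact force between each of the arm, the fingers and right_pan below 0.3 N), for 1 s.
2. the beam is arrested again with all the cores still on the left pan (horizontal distance between each of core1, core2, core3 and left_pan_floor below 0.07 m and z of core1 in the frame of left_pan_floor between -0.006 and 0.03 m and z of core2 in the frame of left_pan_floor between -0.006 and 0.03 m and z of core3 in the frame of left_pan_floor between -0.006 and 0.03 m and value of joint arrest below 0.12 rad and ((horizontal distance between w200 and right_pan_floor below 0.07 m and z of w200 in the frame of right_pan_floor between -0.006 and 0.006 m and angle between w200's own z axis and vertical below 0.2 rad) or (horizontal distance between w100a and right_pan_floor below 0.07 m and z of w100a in the frame of right_pan_floor between -0.006 and 0.006 m and angle between w100a's own z axis and vertical below 0.2 rad) or (horizontal distance between w100b and right_pan_floor below 0.07 m and z of w100b in the frame of right_pan_floor between -0.006 and 0.006 m and angle between w100b's own z axis and vertical below 0.2 rad) or (horizontal distance between w50 and right_pan_floor below 0.07 m and z of w50 in the frame of right_pan_floor between -0.006 and 0.006 m and angle between w50's own z axis and vertical below 0.2 rad))), for 0.2 s.
At the end, for the whole second after the job is handed in: Every core lies in the empty compartment, below its rim; the lever is within 0.12 rad of its arrested stop; each weight stands upright on the right pan or on its board, the balancing ones (150 g or more in all) on the pan (x of core1 in the frame of empty_bay between -0.067 and 0.067 m and y of core1 in the frame of empty_bay between -0.062 and 0.062 m and z of core1 in the frame of empty_bay between -0.01 and 0.045 m and x of core2 in the frame of empty_bay between -0.067 and 0.067 m and y of core2 in the frame of empty_bay between -0.062 and 0.062 m and z of core2 in the frame of empty_bay between -0.01 and 0.045 m and x of core3 in the frame of empty_bay between -0.067 and 0.067 m and y of core3 in the frame of empty_bay between -0.062 and 0.062 m and z of core3 in the frame of empty_bay between -0.01 and 0.045 m and ((horizontal distance between w200 and right_pan_floor below 0.07 m and z of w200 in the frame of right_pan_floor between -0.006 and 0.006 m and angle between w200's own z axis and vertical below 0.2 rad) or (x of w200 in the frame of weight_board between -0.105 and 0.105 m and y of w200 in the frame of weight_board between -0.0425 and 0.0425 m and z of w200 in the frame of weight_board between 0.004 and 0.016 m and angle between w200's own z axis and vertical below 0.2 rad)) and ((horizontal distance between w100a and right_pan_floor below 0.07 m and z of w100a in the frame of right_pan_floor between -0.006 and 0.006 m and angle between w100a's own z axis and vertical below 0.2 rad) or (x of w100a in the frame of weight_board between -0.105 and 0.105 m and y of w100a in the frame of weight_board between -0.0425 and 0.0425 m and z of w100a in the frame of weight_board between 0.004 and 0.016 m and angle between w100a's own z axis and vertical below 0.2 rad)) and ((horizontal distance between w100b and right_pan_floor below 0.07 m and z of w100b in the frame of right_pan_floor between -0.006 and 0.006 m and angle between w100b's own z axis and vertical below 0.2 rad) or (x of w100b in the frame of weight_board between -0.105 and 0.105 m and y of w100b in the frame of weight_board between -0.0425 and 0.0425 m and z of w100b in the frame of weight_board between 0.004 and 0.016 m and angle between w100b's own z axis and vertical below 0.2 rad)) and ((horizontal distance between w50 and right_pan_floor below 0.07 m and z of w50 in the frame of right_pan_floor between -0.006 and 0.006 m and angle between w50's own z axis and vertical below 0.2 rad) or (x of w50 in the frame of weight_board between -0.105 and 0.105 m and y of w50 in the frame of weight_board between -0.0425 and 0.0425 m and z of w50 in the frame of weight_board between 0.004 and 0.016 m and angle between w50's own z axis and vertical below 0.2 rad)) and ((horizontal distance between w200 and right_pan_floor below 0.07 m and z of w200 in the frame of right_pan_floor between -0.006 and 0.006 m and angle between w200's own z axis and vertical below 0.2 rad) or ((horizontal distance between w100a and right_pan_floor below 0.07 m and z of w100a in the frame of right_pan_floor between -0.006 and 0.006 m and angle between w100a's own z axis and vertical below 0.2 rad) and (horizontal distance between w100b and right_pan_floor below 0.07 m and z of w100b in the frame of right_pan_floor between -0.006 and 0.006 m and angle between w100b's own z axis and vertical below 0.2 rad)) or ((horizontal distance between w50 and right_pan_floor below 0.07 m and z of w50 in the frame of right_pan_floor between -0.006 and 0.006 m and angle between w50's own z axis and vertical below 0.2 rad) and ((horizontal distance between w100a and right_pan_floor below 0.07 m and z of w100a in the frame of right_pan_floor between -0.006 and 0.006 m and angle between w100a's own z axis and vertical below 0.2 rad) or (horizontal distance between w100b and right_pan_floor below 0.07 m and z of w100b in the frame of right_pan_floor between -0.006 and 0.006 m and angle between w100b's own z axis and vertical below 0.2 rad)))) and value of joint arrest below 0.12 rad); the robot touches nothing.
It fails at once if a core or a weight is touched while the beam is free (lever more than 0.2 rad off its arrested stop) (value of joint arrest above 0.2 rad and (contact force between the fingers and core1 above 0.5 N or contact force between the fingers and core2 above 0.5 N or contact force between the fingers and core3 above 0.5 N or contact force between the fingers and w200 above 0.5 N or contact force between the fingers and w100a above 0.5 N or contact force between the fingers and w100b above 0.5 N or contact force between the fingers and w50 above 0.5 N)).
It fails at once if a bystander is moved more than 40 mm (distance of any of point_a, point_b, chisel, grinder, pencil, brush from where it was at the start of the episode above 0.04 m).
Of core1, core2, core3 only 2 to 3 are there at a start; the rules pass over those that are not, and their reading is None.
At some moment in a run one of core1, core2, core3 may be knocked a few centimetres aside while the robot is not near it.
It also fails if it takes over 210 s, if anything falls off the work surface, if the arm or the gripper's body presses on something with over 40 N, if the wrist force passes 120 N, or if a joint passes its speed limit or range.

## Robot

A 6-joint arm with a two-finger parallel gripper is mounted at the origin on the work surface. World frame = base frame: x ahead of the robot, y to its left, z up, the work surface at z = 0. Lengths are in m, angles in rad, forces in N, time in s.
With the tool pointing down it reaches from about 0.25 to 0.775 m from the base axis. Payload 4 kg.
Tool frame: the origin (TCP) lies between the finger pads; the fingertips stand 25 mm ahead of it and the grasp point (between the pads) lies 6 mm ahead of it (ctrl.nose_length is the distance from the TCP to the fingertips, in m); z points along the fingers, y is the line along which they close (so a half turn about z gives the same grasp; the last joint's range is limited). The gripper opens to 94 mm and grips with 3 to 60 N. Pads are 16 mm wide; open, the fingers measure 119 mm over their backs; the gripper's body (75 mm by 177 mm) begins 78 mm behind the grasp point.
Start: joints at [1.2, 0.087, 1.371, -0, 1.684, -0.103], TCP at [0.146, 0.53, 0.231] pointing down, gripper open.
Joint ranges: [-3.1, 3.1], [-0.76, 2.03], [0.27, 2.55], [-1.08, 4.22], [0.17, 2.65], [-2.57, 2.57]. Speed limits (rad/s): [2.79, 2.79, 3.14, 3.14, 3.14, 3.14].

## Interface

Orientations are given as a 3x3 rotation matrix whose columns are the frame's x, y, z axes.
In Python, from plant import ctrl, viewer, nets gives the robot as it stands.
- The arm moves only by the tool send_rows, never from a script. Its argument "commands" is a list of rows, each an object with "travel": the shift along the world's x, y, z in mm, a list of three; "spin": the turn about the world's z in degrees; "jaw": the opening, from 0 (shut) to 1 (fully open). A call has 1 to 20 rows; each row shifts and turns the commanded pose from where the row before left it; what a row does not reach is not made up. A row lasts 1/10 s, in which the tool goes at most 50 mm and 8.59 degrees, less where a joint would pass 70% of its speed; a pose out of reach is approached as far as the arm can. A call is refused whole if a number of a shift passes 50 or a number of a turn 8.59, either way. A call with a gripper value outside its range is refused whole. The fingers move at their own pace and stop on an object; "grip_force" is the grip in N (left out, the last holds). Time passes only in rows, so rows that do not move let the fingers close. It gives the time, the measured TCP pose, the force, the opening and the grip force at its end, in the units of the state.
- ctrl.observe(): the state, without advancing time (a new reading comes with each control period).
- viewer.get_image(name): name is "side" or "top"; returns a dict with "img" (480x640x3 uint8, red, green, blue), "camera_matrix" (3x3 intrinsics, pixels), "dist_coeffs" ([k1, k2, p1, p2, k3] as OpenCV has them; the pictures are not rectified), "R" (3x3) and "t" (3): a world point X has camera coordinates R X + t. Camera axes: x right, y down, z forward; pixel columns grow to the right and rows downward; lengths in m; the calibration is good to about 2 mm. A picture is of the moment at which its call begins. There is no depth.
- ctrl.job_done(): hands the job in; it is judged then, once.
Trained networks look in a picture, given as the dict that the camera call returned (one of the last four; its "shot" number tells which), for a name from the list of things; names that differ only in an ending like _2 or _b are one class to them, and where a whole thing is asked for, a point or a joint stands for the part that bears it (a point fixed in the world has none). Each returns a list of dicts, best first, with "confidence" (0 to 1); they miss things now and then, are a little off and sometimes report something else, mostly with a low value. They report only what shows in the picture. A call takes as long as a camera call. They do not tell look-alikes from the thing itself.
- nets.spot_in(picture, name): "extent" ([centre column, centre row, width, height] as shares, 0 to 1, of the picture: columns of its width, rows of its height, round what is visible of it).
- nets.pinpoint(picture, name): "centre" ([column, row] as shares, 0 to 1, of the picture: columns of its width, rows of its height: a listed point, or the origin of a listed thing).
The state is a dict: "time": time; "qpos": joint angles; "joint_vel": joint speeds; "tau": joint torques, N m; "tool_pos": TCP position; "tool_rot": TCP orientation; "wrist_force": force on the tool from outside, world axes, zero at the start; "moment": the same for the moment, N m; "gripper_width": finger opening in m; "finger_force": force on a finger pad.
Only numpy, scipy, OpenCV 4.12 (cv2) and the standard library are available. Lean on these libraries where they do the work, as an engineer would, in place of code of your own. Each camera call takes 0.05 s, during which the arm holds its last target. There are 200 camera calls.

## Working session

There is one attempt and no reset: what is moved stays moved. The work goes in short steps, Python scripts to look and compute and a tool call to move; the robot and the scene stay as the last step left them, time stands still between calls to the robot, and variables do not carry over. Pictures are saved under pics/ and viewed, at most 14 in all, crops included, and the job is handed in when it is done.

Besides the shell and the picture viewer there is one more tool, called after "Request:" as a command line: name --argument value ..., lists and objects as JSON in quotes. send_rows: Moves the arm, as the interface text tells. Its arguments: {"type":"object","properties":{"commands":{"type":"array"},"grip_force":{"type":"number"}},"required":["commands"]}

```bash
ls; mkdir -p pics
cat > h.py <<'E'
import numpy as np, cv2
from plant import ctrl, viewer, nets
def ray(p,u,v):
    n=cv2.undistortPoints(np.array([[[u,v]]],float),p["camera_matrix"],np.array(p["dist_coeffs"],float))[0,0]
    R=np.array(p["R"]);t=np.array(p["t"]);return -R.T@t, R.T@np.array([n[0],n[1],1.])
def atz(p,u,v,z):
    c,d=ray(p,u,v);return c+d*(z-c[2])/d[2]
def proj(p,X):
    R=np.array(p["R"]);return cv2.projectPoints(np.array(X,float).reshape(-1,3),cv2.Rodrigues(R)[0],np.array(p["t"],float),p["camera_matrix"],np.array(p["dist_coeffs"],float))[0][:,0]
def tri(p,a,q,b):
    c1,d1=ray(p,*a);c2,d2=ray(q,*b)
    A=np.stack([d1,-d2],1);s=np.linalg.lstsq(A,c2-c1,rcond=None)[0]
    x=c1+d1*s[0];y=c2+d2*s[1];return (x+y)/2,np.linalg.norm(x-y)
def save(p,n): cv2.imwrite("pics/"+n+".png",p["img"][:,:,::-1])
E
python3 - <<'E'
from h import *
s=viewer.get_image("side");t=viewer.get_image("top")
save(s,"s0");save(t,"t0")
for p in(s,t):
    print("CAM",-np.array(p["R"]).T@np.array(p["t"]))
    for n in "balance left_pan_floor right_pan_floor arrest_knob core1 weight_board w200 w100a w50 empty_bay point_a point_b".split():
        print(n,[(np.round(d["centre"]*np.array([640,480]),1).tolist(),round(d["confidence"],2)) for d in nets.pinpoint(p,n)[:6]])
E
```

```text
pics
CAM [0.22695935 0.76194718 0.71564693]
balance [([283.9, 258.8], 0.95)]
left_pan_floor [([267.7, 245.7], 0.58)]
right_pan_floor [([295.1, 197.9], 0.61)]
arrest_knob [([344.8, 247.9], 0.61)]
core1 [([292.1, 462.8], 0.97), ([353.1, 373.1], 0.89), ([401.7, 428.2], 0.88), ([304.2, 363.3], 0.83), ([239.2, 450.8], 0.8), ([373.8, 328.9], 0.76)]
weight_board [([390.0, 216.1], 0.78)]
w200 [([381.8, 229.6], 0.46), ([390.9, 202.0], 0.39)]
w100a [([270.7, 245.7], 0.72), ([210.3, 268.2], 0.56), ([389.5, 210.9], 0.54), ([381.3, 227.9], 0.52), ([418.1, 191.4], 0.39)]
w50 [([381.8, 229.6], 0.46), ([390.9, 202.0], 0.39)]
empty_bay [([221.8, 346.4], 0.95)]
point_a [([358.7, 303.1], 0.64), ([392.7, 258.3], 0.43)]
point_b [([358.7, 303.1], 0.64), ([392.7, 258.3], 0.43)]
CAM [2.67825999e-01 9.11669556e-05 1.44279663e+00]
balance [([315.2, 214.8], 0.84)]
left_pan_floor [([283.2, 204.2], 0.62)]
right_pan_floor [([353.1, 205.5], 0.84)]
arrest_knob [([311.3, 258.4], 0.65)]
core1 [([150.2, 255.4], 0.77), ([153.9, 285.6], 0.76), ([259.0, 303.6], 0.69), ([221.3, 265.5], 0.67), ([195.9, 336.5], 0.58), ([224.9, 297.0], 0.45)]
weight_board [([404.0, 280.6], 0.94)]
w200 [([280.6, 285.4], 0.72), ([224.2, 294.8], 0.67), ([379.1, 279.7], 0.6), ([428.8, 281.0], 0.48)]
w100a [([410.6, 280.2], 0.66), ([278.1, 285.0], 0.46)]
w50 [([280.6, 285.4], 0.72), ([224.2, 294.8], 0.67), ([379.1, 279.7], 0.6), ([428.8, 281.0], 0.48)]
empty_bay [([211.8, 203.0], 0.88)]
point_a [([278.0, 286.7], 0.57), ([347.2, 296.0], 0.4), ([211.0, 205.5], 0.23)]
point_b [([278.0, 286.7], 0.57), ([347.2, 296.0], 0.4), ([211.0, 205.5], 0.23)]
```

Run:
```python
import cv2
t=cv2.imread("pics/t0.png");s=cv2.imread("pics/s0.png")
cv2.imwrite("pics/t0c.png",cv2.resize(t[150:360,110:450],(800,494),interpolation=cv2.INTER_CUBIC))
```

```text
(no output)
```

View pics/s0.png

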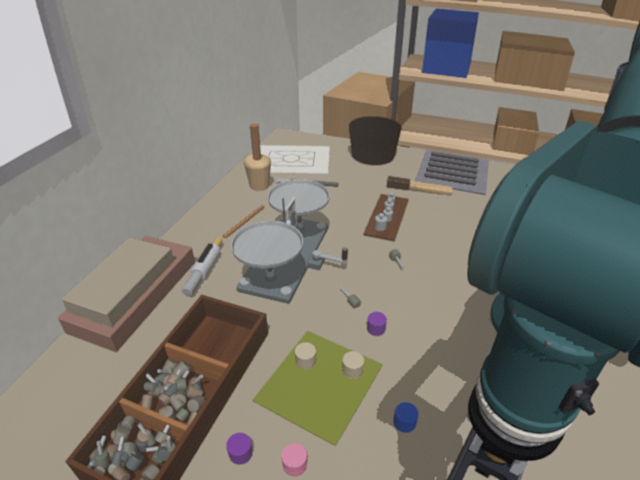

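View pics/t0c.png

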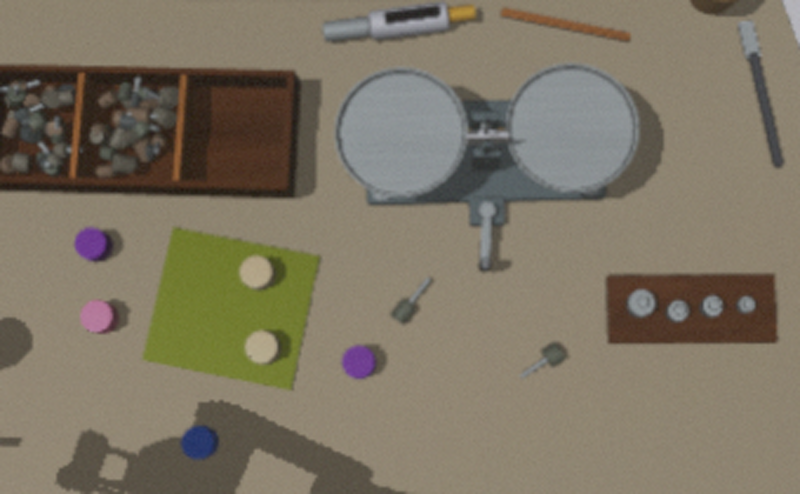

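Two beige cores stand on the felt (side px (305,355) and (353,364); top px (219,265) and (221,297)). The blue, pink and purple cylinders are look-alikes. The lever is about straight, so the beam is not arrested yet. In the top view the weights run from left to right as 200, 100, 100, 50. Next I'll measure.

```bash
cat >> h.py <<'E'
def cores(p,zm=0.019):
    """beige blobs on green felt / pans, top view"""
    h=cv2.cvtColor(p["img"],cv2.COLOR_RGB2HSV);return h
E
python3 - <<'E'
from h import *
s=viewer.get_image("side");t=viewer.get_image("top")
print("t",ctrl.observe()["time"],s["camera_matrix"][0],t["camera_matrix"][0])
h=cv2.cvtColor(t["img"],cv2.COLOR_RGB2HSV)
for (u,v) in[(219,265),(221,297),(230,280),(382,279),(300,205)]: print((u,v),h[v,u])
g=((h[:,:,0]>27)&(h[:,:,0]<45)&(h[:,:,1]>120)).astype(np.uint8)
cs,_=cv2.findContours(g,cv2.RETR_EXTERNAL,cv2.CHAIN_APPROX_NONE);c=max(cs,key=cv2.contourArea)
hull=np.zeros_like(g);cv2.drawContours(hull,[cv2.convexHull(c)],-1,1,-1)
m=((hull>0)&(h[:,:,2]>150)&(h[:,:,1]<120)).astype(np.uint8)
n,l,st,ce=cv2.connectedComponentsWithStats(m)
for i in range(1,n):
    if st[i,4]>60: print("core",ce[i],st[i],atz(t,*ce[i],0.02))
# side: 
sn=[d["centre"]*np.array([640,480]) for d in nets.pinpoint(s,"core1")]
tn=[d["centre"]*np.array([640,480]) for d in nets.pinpoint(t,"core1")]
for a in tn:print("top",a,atz(t,*a,.003))
for a in sn:print("side",a,atz(s,*a,.003))
# pans
gr=cv2.cvtColor(t["img"],cv2.COLOR_RGB2GRAY);big=cv2.resize(gr,None,fx=4,fy=4,interpolation=cv2.INTER_CUBIC)
roi=big[160*4:250*4,240*4:400*4]
C=cv2.HoughCircles(roi,cv2.HOUGH_GRADIENT,1.5,200,param1=80,param2=40,minRadius=95,maxRadius=125)
for c in (C[0] if C is not None else []):
    u,v=(c[0]+960)/4-.375,(c[1]+640)/4-.375;print("pan",u,v,c[2]/4,atz(t,u,v,.125))
for n,z in [("arrest_knob",.069),("left_pan_floor",.115),("right_pan_floor",.115),("balance",0),("weight_board",0),("empty_bay",.008)]:
    for p in(s,t):
        for d in nets.pinpoint(p,n)[:1]:
            a=d["centre"]*np.array([640,480]);print(n,a.round(1),atz(p,*a,z).round(4))
cv2.imwrite("pics/w.png",np.hstack([cv2.resize(t["img"][262:302,362:442,::-1],(640,320),interpolation=cv2.INTER_CUBIC)]))
k=cv2.resize(t["img"][225:275,285:345,::-1],(600,500),interpolation=cv2.INTER_CUBIC);cv2.imwrite("pics/k.png",k)
E
```

```text
t 1.4 [451.14854646   0.         318.33710237] [495.03939422   0.         302.98850451]
(219, 265) [ 18  66 178]
(221, 297) [ 20  58 179]
(230, 280) [ 33 163 122]
(382, 279) [ 97  15 149]
(300, 205) [103  15 154]
core [218.06666667 265.06666667] [212 259  13  13 135] [0.44037641 0.2570423  0.02      ]
core [220.41791045 297.01492537] [214 291  14  13 134] [0.34802236 0.24684255 0.02      ]
top [152.832 253.68 ] [0.4742636  0.45662103 0.003     ]
top [262.016 303.888] [0.33058615 0.128112   0.003     ]
top [196.096 334.512] [0.24018016 0.31668429 0.003     ]
top [154.432 282.48 ] [0.38880254 0.44677538 0.003     ]
top [222.912 297.12 ] [0.34876919 0.24248752 0.003     ]
top [222.272 264.288] [0.44487206 0.24776991 0.003     ]
side [303.424 360.192] [0.44056047 0.25350306 0.003     ]
side [241.408 453.6  ] [0.46714845 0.4640122  0.003     ]
side [293.376 463.824] [0.38155201 0.45049376 0.003     ]
side [401.92  424.992] [0.23247689 0.32573715 0.003     ]
side [242.88  225.888] [ 0.75761269 -0.10701234  0.003     ]
side [390.912 209.088] [ 0.395725   -0.32438034  0.003     ]
pan 352.3125 204.8125 25.9625 [ 0.59707574 -0.12368448  0.125     ]
pan 280.6875 205.5625 27.65 [0.59324938 0.07239491 0.125     ]
arrest_knob [347.  247.4] [ 0.4415 -0.0311  0.069 ]
arrest_knob [314.  261.1] [ 0.4482 -0.0205  0.069 ]
left_pan_floor [267.1 242.7] [0.595  0.0681 0.115 ]
left_pan_floor [280.9 207.2] [0.591  0.0723 0.115 ]
right_pan_floor [297.2 197.3] [ 0.6027 -0.1272  0.115 ]
right_pan_floor [353.5 203.6] [ 0.603  -0.1279  0.115 ]
balance [289.2 260.1] [ 0.5841 -0.0191  0.    ]
balance [313.8 258.3] [ 0.4656 -0.0209  0.    ]
weight_board [387.6 216.2] [ 0.3975 -0.29    0.    ]
weight_board [402.9 278.4] [ 0.4084 -0.2822  0.    ]
empty_bay [219.1 346. ] [0.6089 0.2826 0.008 ]
empty_bay [212.  205.5] [0.6209 0.2847 0.008 ]
```

View pics/w.png

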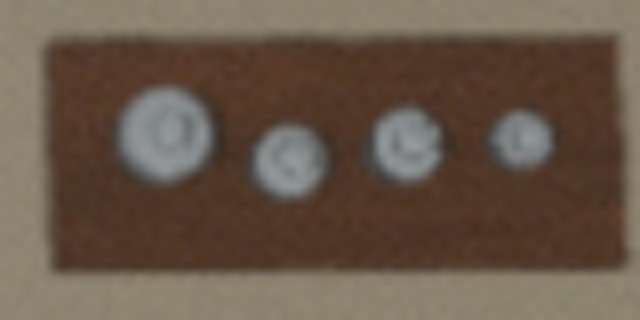

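View pics/k.png

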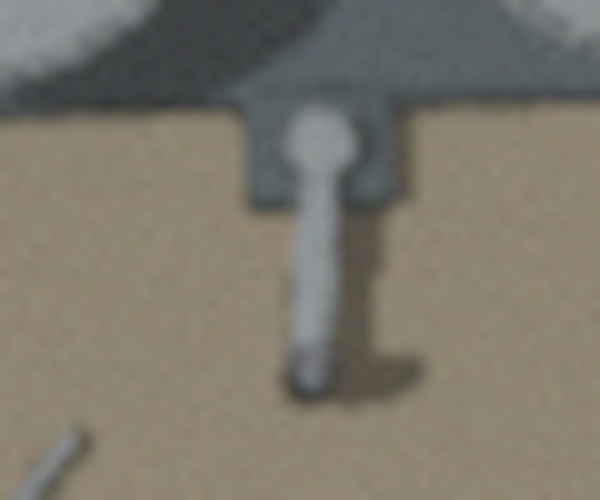

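The crops show the weights at crop px (167,133), (290,160), (407,145) and (522,139), for 200/100/100/50. The lever knob is at about top px (315.5,262), so it sits near mid-travel. Next I'll work out the coordinates.

Run:
```python
from h import *
s=viewer.get_image("side");t=viewer.get_image("top")
o=ctrl.observe();print(np.round(o["tool_pos"],4),np.round(o["tool_rot"],3).tolist(),o["gripper_width"],ctrl.nose_length)
print("knob",atz(t,315.5,261.7,.069),"pivot",atz(t,316.4,239.1,.035))
for n,(x,y),z in [("w200",(167,133),.034),("w100a",(290,160),.029),("w100b",(407,145),.029),("w50",(522,139),.025)]:
    u,v=362+(x+.5)/8-.5,262+(y+.5)/8-.5;P=atz(t,u,v,z);print(n,P.round(4),"side",proj(s,P).round(0))
    
for x,y in[(50,38),(612,38),(622,265),(55,270)]: print("board",atz(t,362+(x+.5)/8-.5,262+(y+.5)/8-.5,.01).round(4))
# bay rim corners from crop t0c: scale 800/340
f=340/800
for x,y in[(185,72),(297,72),(292,192),(180,185)]: print("bay",atz(t,110+x*f,150+y*f,.062).round(4))
for x,y in[(369,203),(606,196)]: print("base near corners",atz(t,110+x*f,150+y*f,.018).round(4))
for x,y in[(403,299),(424,282),(395,318),(432,278),(553,353),(523,376)]: print("points",atz(t,110+x*f,150+y*f,.011).round(4))
k=cv2.resize(s["img"][180:300,225:425,::-1],(800,480),interpolation=cv2.INTER_CUBIC);cv2.imwrite("pics/bal.png",k)
```

```text
[0.1456 0.5304 0.2305] [[-0.964, 0.265, 0.0], [0.265, 0.964, 0.0], [-0.0, 0.0, -1.0]] 0.09378287149214388 0.025
knob [ 0.44658013 -0.0247629   0.069     ] pivot [ 0.51678601 -0.0276032   0.035     ]
w200 [ 0.4053 -0.2169  0.034 ] side [[380. 220.]]
w100a [ 0.3964 -0.2617  0.029 ] side [[387. 213.]]
w100b [ 0.402 -0.304  0.029] side [[388. 205.]]
w50 [ 0.4048 -0.3467  0.025 ] side [[390. 198.]]
board [ 0.442  -0.1784  0.01  ]
board [ 0.4435 -0.3847  0.01  ]
board [ 0.3607 -0.3857  0.01  ]
board [ 0.3577 -0.1793  0.01  ]
bay [0.6818 0.3458 0.062 ]
bay [0.6824 0.2064 0.062 ]
bay [0.5316 0.2073 0.062 ]
bay [0.5392 0.3445 0.062 ]
base near corners [0.5269 0.1172 0.018 ]
base near corners [ 0.5384 -0.1778  0.018 ]
points [0.4083 0.0732 0.011 ]
points [0.4296 0.0476 0.011 ]
points [0.3847 0.0827 0.011 ]
points [0.4346 0.0378 0.011 ]
points [ 0.3436 -0.1115  0.011 ]
points [ 0.3153 -0.0748  0.011 ]
```

View pics/bal.png

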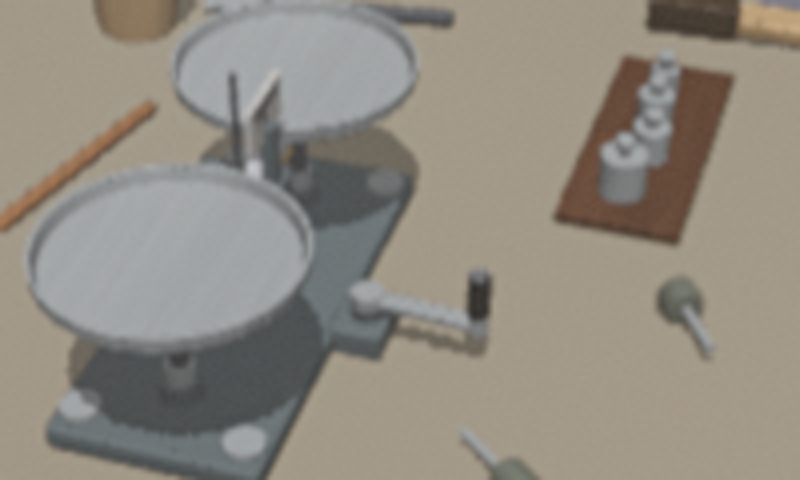

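The lever is free at about 0.6 rad, so I arrest it before anything else. I'll close the fingers, go to the left of the knob and push right.

Request:
send_rows --commands '[{"travel": [25, -42, 0], "spin": 7.7, "jaw": 0}, {"travel": [25, -42, 0], "spin": 7.7, "jaw": 0}, {"travel": [25, -42, 0], "spin": 0, "jaw": 0}, {"travel": [25, -42, 0], "spin": 0, "jaw": 0}, {"travel": [25, -42, 0], "spin": 0, "jaw": 0}, {"travel": [25, -42, 0], "spin": 0, "jaw": 0}, {"travel": [25, -42, 0], "spin": 0, "jaw": 0}, {"travel": [25, -42, 0], "spin": 0, "jaw": 0}, {"travel": [25, -42, 0], "spin": 0, "jaw": 0}, {"travel": [25, -42, 0], "spin": 0, "jaw": 0}, {"travel": [25, -42, 0], "spin": 0, "jaw": 0}, {"travel": [25, -42, 0], "spin": 0, "jaw": 0}, {"travel": [4, 0, 0], "spin": 0, "jaw": 0}, {"travel": [0, 0, -40], "spin": 0, "jaw": 0}, {"travel": [0, 0, -40], "spin": 0, "jaw": 0}, {"travel": [0, 0, -40], "spin": 0, "jaw": 0}, {"travel": [0, 0, -40], "spin": 0, "jaw": 0}, {"travel": [0, 0, 0], "spin": 0, "jaw": 0}]' --grip_force 15

```text
time: 4.0
tool_pos: [0.4444, 0.0276, 0.0649]
tool_rot: [[-1.0, -0.002, -0.013], [-0.002, 1.0, 0.001], [0.013, 0.001, -1.0]]
wrist_force: [-0.3, 0.1, -0.4]
gripper_width: 0.0006
finger_force: 0.0
```

Request:
send_rows --commands '[{"travel": [5, -15, 5], "spin": 0, "jaw": 0}, {"travel": [0, -15, 0], "spin": 0, "jaw": 0}, {"travel": [0, -10, 0], "spin": 0, "jaw": 0}, {"travel": [0, -10, 0], "spin": 0, "jaw": 0}, {"travel": [0, -10, 0], "spin": 0, "jaw": 0}, {"travel": [0, -10, 0], "spin": 0, "jaw": 0}, {"travel": [0, -4, 0], "spin": 0, "jaw": 0}, {"travel": [0, 0, 0], "spin": 0, "jaw": 0}]'

```text
time: 4.8
tool_pos: [0.458, -0.0428, 0.0784]
tool_rot: [[-1.0, -0.001, 0.009], [-0.001, 1.0, 0.011], [-0.009, 0.011, -1.0]]
wrist_force: [4.4, 13.9, 2.2]
gripper_width: 0.0003
finger_force: 7.2
```

Request:
send_rows --commands '[{"travel": [0, 20, 0], "spin": 0, "jaw": 0}, {"travel": [0, 0, 45], "spin": 0, "jaw": 0}, {"travel": [0, 0, 45], "spin": 0, "jaw": 0}, {"travel": [0, 0, 32], "spin": 0, "jaw": 0}, {"travel": [-3, 46, 0], "spin": 0, "jaw": 0.75}, {"travel": [-3, 46, 0], "spin": 0, "jaw": 0.75}, {"travel": [-3, 46, 0], "spin": 0, "jaw": 0.75}, {"travel": [-3, 46, 0], "spin": 0, "jaw": 0.75}, {"travel": [-3, 46, 0], "spin": 0, "jaw": 0.75}, {"travel": [-3, 46, 0], "spin": 0, "jaw": 0.75}, {"travel": [0, 0, 0], "spin": 0, "jaw": 0.75}]'

```text
time: 5.9
tool_pos: [0.4356, 0.2531, 0.199]
tool_rot: [[-1.0, -0.008, 0.002], [-0.008, 1.0, 0.002], [-0.002, 0.002, -1.0]]
wrist_force: [0.6, -0.7, -0.6]
gripper_width: 0.0534
finger_force: 0.0
```

Run:
```python
from h import *
t=viewer.get_image("top");s=viewer.get_image("side");o=ctrl.observe();print(o["time"],np.round(o["tool_pos"],4),o["gripper_width"])
a=cv2.resize(t["img"][225:275,285:345],(480,400),interpolation=cv2.INTER_CUBIC);b=cv2.resize(s["img"][290:430,230:420],(320,236))
c=np.zeros((400,800,3),np.uint8);c[:,:480]=a;c[:236,480:]=b;cv2.imwrite("pics/k2.png",c[:,:,::-1])
for d in nets.pinpoint(s,"core1"): 
  u=d["centre"]*np.array([640,480]);print(u,atz(s,*u,.003).round(3),round(d["confidence"],2))
```

```text
6.0 [0.4364 0.2491 0.1987] 0.06114873396170951
[238.592 451.92 ] [0.473 0.463 0.003] 0.93
[294.4   463.392] [0.38  0.449 0.003] 0.88
[402.624 424.896] [0.231 0.325 0.003] 0.77
[373.12  327.024] [0.335 0.126 0.003] 0.62
```

View pics/k2.png

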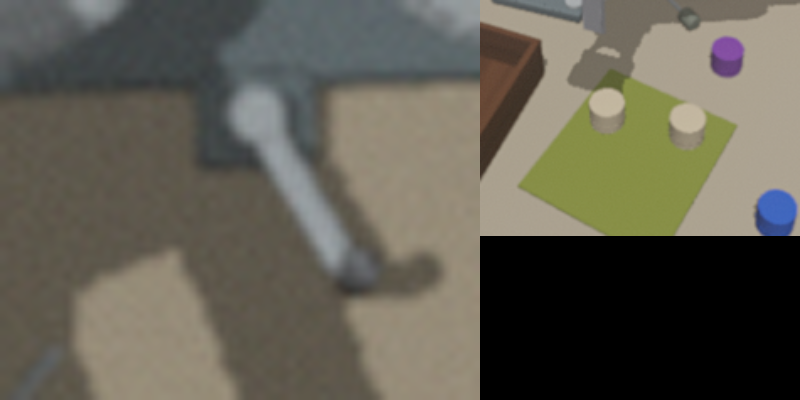

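The lever is at its right stop and the cores have not moved. Next I grasp core A.

Request:
send_rows --commands '[{"travel": [4, 7, -45], "spin": 0, "jaw": 0.75}, {"travel": [0, 0, -45], "spin": 0, "jaw": 0.75}, {"travel": [0, 0, -40], "spin": 0, "jaw": 0.75}, {"travel": [0, 0, -25], "spin": 0, "jaw": 0.75}, {"travel": [0, 0, -8], "spin": 0, "jaw": 0.75}, {"travel": [0, 0, 0], "spin": 0, "jaw": 0.75}, {"travel": [0, 0, 0], "spin": 0, "jaw": 0.3}, {"travel": [0, 0, 0], "spin": 0, "jaw": 0.3}, {"travel": [0, 0, 0], "spin": 0, "jaw": 0.3}, {"travel": [0, 0, 0], "spin": 0, "jaw": 0.3}, {"travel": [0, 0, 0], "spin": 0, "jaw": 0.3}]' --grip_force 12

```text
time: 7.15
tool_pos: [0.4411, 0.2558, 0.0355]
tool_rot: [[-1.0, -0.001, 0.002], [-0.001, 1.0, 0.001], [-0.002, 0.001, -1.0]]
wrist_force: [-0.8, -0.4, 4.0]
gripper_width: 0.0394
finger_force: 12.0
```

Request:
send_rows --commands '[{"travel": [0, 0, 30], "spin": 0, "jaw": 0.3}, {"travel": [0, 0, 45], "spin": 0, "jaw": 0.3}, {"travel": [0, 0, 45], "spin": 0, "jaw": 0.3}, {"travel": [0, 0, 45], "spin": 0, "jaw": 0.3}, {"travel": [30, -30, 0], "spin": 0, "jaw": 0.3}, {"travel": [30, -30, 0], "spin": 0, "jaw": 0.3}, {"travel": [30, -30, 0], "spin": 0, "jaw": 0.3}, {"travel": [30, -30, 0], "spin": 0, "jaw": 0.3}, {"travel": [30, -30, 0], "spin": 0, "jaw": 0.3}, {"travel": [33, -33, 0], "spin": 0, "jaw": 0.3}, {"travel": [0, 0, 0], "spin": 0, "jaw": 0.3}, {"travel": [0, 0, -25], "spin": 0, "jaw": 0.3}, {"travel": [0, 0, -15], "spin": 0, "jaw": 0.3}, {"travel": [0, 0, -10], "spin": 0, "jaw": 0.3}, {"travel": [0, 0, 0], "spin": 0, "jaw": 0.3}]'

```text
time: 8.65
tool_pos: [0.6225, 0.073, 0.1483]
tool_rot: [[-1.0, -0.002, -0.002], [-0.002, 1.0, -0.0], [0.002, -0.0, -1.0]]
wrist_force: [0.5, -0.6, -1.5]
gripper_width: 0.04
finger_force: 12.0
```

Request:
send_rows --commands '[{"travel": [0, 0, -2], "spin": 0, "jaw": 0.3}, {"travel": [0, 0, 0], "spin": 0, "jaw": 0.57}, {"travel": [0, 0, 0], "spin": 0, "jaw": 0.57}, {"travel": [0, 0, 0], "spin": 0, "jaw": 0.57}, {"travel": [0, 0, 25], "spin": 0, "jaw": 0.57}, {"travel": [0, 0, 30], "spin": 0, "jaw": 0.57}, {"travel": [-39, 25, 0], "spin": 0, "jaw": 0.75}, {"travel": [-39, 25, 0], "spin": 0, "jaw": 0.75}, {"travel": [-39, 25, 0], "spin": 0, "jaw": 0.75}, {"travel": [-39, 25, 0], "spin": 0, "jaw": 0.75}, {"travel": [-39, 25, 0], "spin": 0, "jaw": 0.75}, {"travel": [-39, 25, 0], "spin": 0, "jaw": 0.75}, {"travel": [-42, 22, 0], "spin": 0, "jaw": 0.75}, {"travel": [0, 0, 0], "spin": 0, "jaw": 0.75}]'

```text
time: 10.05
tool_pos: [0.3438, 0.2465, 0.2035]
tool_rot: [[-1.0, -0.007, 0.0], [-0.007, 1.0, 0.002], [-0.0, 0.002, -1.0]]
wrist_force: [0.9, -0.3, 0.3]
gripper_width: 0.0703
finger_force: 0.0
```

```bash
cat > look.py <<'E'
from h import *
import sys
t=viewer.get_image("top");s=viewer.get_image("side");o=ctrl.observe();print(o["time"],np.round(o["tool_pos"],4),o["gripper_width"])
def beige(p,x0,y0,x1,y1,z,mn=40):
    h=cv2.cvtColor(p["img"],cv2.COLOR_RGB2HSV)
    m=((h[:,:,0]>=10)&(h[:,:,0]<=24)&(h[:,:,1]>35)&(h[:,:,1]<110)&(h[:,:,2]>(145))).astype(np.uint8);k=np.zeros_like(m);k[y0:y1,x0:x1]=1
    n,l,st,ce=cv2.connectedComponentsWithStats(m*k)
    for i in range(1,n):
        if st[i,4]>mn and st[i,4]<600: print(st[i].tolist(),ce[i].round(1),atz(p,*ce[i],z).round(4))
print("side felt");beige(s,260,335,380,435,.02)
print("side pan");beige(s,225,215,310,275,.132)
print("top felt");beige(t,180,250,240,310,.02)
print("top pan");beige(t,250,175,315,235,.135)
E
python3 look.py
```

```text
10.15 [0.3473 0.2448 0.2033] 0.07045397107804081
side felt
side pan
[225, 215, 24, 19, 252] [233.  221.1] [0.6915 0.0413 0.132 ]
[225, 215, 53, 60, 583] [239.2 248.2] [0.6317 0.1246 0.132 ]
[247, 225, 18, 18, 196] [255.2 232.1] [0.6252 0.062  0.132 ]
top felt
[216, 250, 24, 6, 93] [229.9 251.8] [0.4798 0.2238 0.02  ]
top pan
[274, 187, 14, 14, 148] [281.  193.6] [0.6243 0.0717 0.135 ]
```

Run:
```python
from h import *
t=viewer.get_image("top");s=viewer.get_image("side")
c=np.zeros((480,800,3),np.uint8);c[:,:400]=cv2.resize(t["img"][230:350,170:270],(400,480));c[:,400:]=cv2.resize(s["img"][300:450,240:365],(400,480))
cv2.imwrite("pics/b.png",c[:,:,::-1])
```

```text
(no output)
```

View pics/b.png

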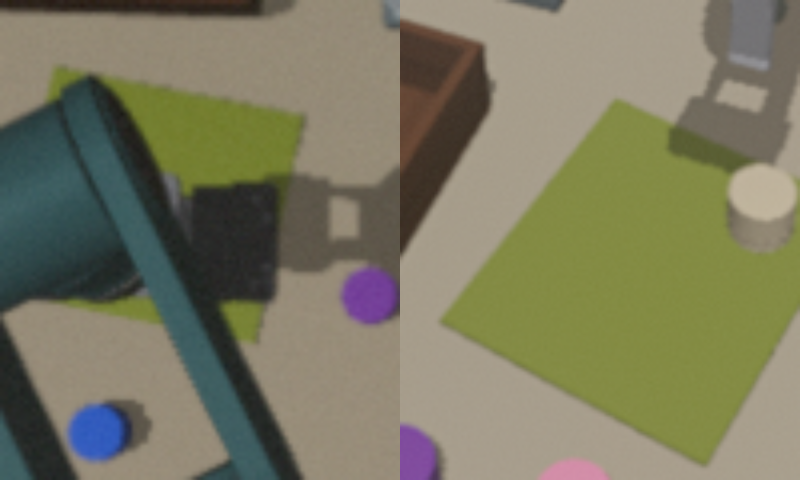

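Core B is still at side px (353,364), so it has not moved. I grasp it.

Request:
send_rows --commands '[{"travel": [0, 0, -45], "spin": 0, "jaw": 0.75}, {"travel": [0, 0, -45], "spin": 0, "jaw": 0.75}, {"travel": [0, 0, -45], "spin": 0, "jaw": 0.75}, {"travel": [0, 0, -25], "spin": 0, "jaw": 0.75}, {"travel": [0, 0, -8], "spin": 0, "jaw": 0.75}, {"travel": [0, 0, 0], "spin": 0, "jaw": 0.75}, {"travel": [0, 0, 0], "spin": 0, "jaw": 0.3}, {"travel": [0, 0, 0], "spin": 0, "jaw": 0.3}, {"travel": [0, 0, 0], "spin": 0, "jaw": 0.3}, {"travel": [0, 0, 0], "spin": 0, "jaw": 0.3}, {"travel": [0, 0, 0], "spin": 0, "jaw": 0.3}, {"travel": [0, 0, 30], "spin": 0, "jaw": 0.3}, {"travel": [0, 0, 45], "spin": 0, "jaw": 0.3}, {"travel": [0, 0, 45], "spin": 0, "jaw": 0.3}, {"travel": [0, 0, 45], "spin": 0, "jaw": 0.3}, {"travel": [0, 0, 0], "spin": 0, "jaw": 0.3}]' --grip_force 12

```text
time: 11.85
tool_pos: [0.3506, 0.2461, 0.207]
tool_rot: [[-1.0, -0.001, 0.013], [-0.001, 1.0, 0.007], [-0.013, 0.007, -1.0]]
wrist_force: [0.4, 1.6, -0.5]
gripper_width: 0.0399
finger_force: 12.0
```

Request:
send_rows --commands '[{"travel": [36, -29, 0], "spin": 0, "jaw": 0.3}, {"travel": [36, -29, 0], "spin": 0, "jaw": 0.3}, {"travel": [36, -29, 0], "spin": 0, "jaw": 0.3}, {"travel": [36, -29, 0], "spin": 0, "jaw": 0.3}, {"travel": [36, -29, 0], "spin": 0, "jaw": 0.3}, {"travel": [36, -27, 0], "spin": 0, "jaw": 0.3}, {"travel": [0, 0, 0], "spin": 0, "jaw": 0.3}, {"travel": [0, 0, -25], "spin": 0, "jaw": 0.3}, {"travel": [0, 0, -15], "spin": 0, "jaw": 0.3}, {"travel": [0, 0, -10], "spin": 0, "jaw": 0.3}, {"travel": [0, 0, -2], "spin": 0, "jaw": 0.3}, {"travel": [0, 0, 0], "spin": 0, "jaw": 0.3}, {"travel": [0, 0, 0], "spin": 0, "jaw": 0.57}, {"travel": [0, 0, 0], "spin": 0, "jaw": 0.57}, {"travel": [0, 0, 0], "spin": 0, "jaw": 0.57}, {"travel": [0, 0, 25], "spin": 0, "jaw": 0.57}, {"travel": [0, 0, 30], "spin": 0, "jaw": 0.57}]'

```text
time: 13.55
tool_pos: [0.5625, 0.0724, 0.2014]
tool_rot: [[-1.0, -0.001, -0.004], [-0.001, 1.0, 0.0], [0.004, 0.0, -1.0]]
wrist_force: [0.7, -0.3, -0.1]
gripper_width: 0.0537
finger_force: 0.0
```

Request:
send_rows --commands '[{"travel": [-23, -41, 0], "spin": -7.5, "jaw": 0.57}, {"travel": [-23, -41, 0], "spin": -7.5, "jaw": 0.57}, {"travel": [-23, -41, 0], "spin": -7.5, "jaw": 0.57}, {"travel": [-23, -41, 0], "spin": -7.5, "jaw": 0.57}, {"travel": [-23, -41, 0], "spin": -7.5, "jaw": 0.57}, {"travel": [-23, -41, 0], "spin": -7.5, "jaw": 0.57}, {"travel": [-21, -43, 0], "spin": -7.5, "jaw": 0.57}, {"travel": [0, 0, 0], "spin": -7.5, "jaw": 0.57}, {"travel": [0, 0, 0], "spin": -7.5, "jaw": 0.57}, {"travel": [0, 0, 0], "spin": -7.5, "jaw": 0.57}, {"travel": [0, 0, 0], "spin": -7.5, "jaw": 0.57}, {"travel": [0, 0, 0], "spin": -7.5, "jaw": 0.57}, {"travel": [0, 0, 0], "spin": 0, "jaw": 0.57}]'

```text
time: 14.85
tool_pos: [0.4046, -0.2167, 0.2028]
tool_rot: [[-0.001, 1.0, 0.001], [1.0, 0.001, -0.0], [-0.0, 0.001, -1.0]]
wrist_force: [0.5, -0.4, 0.0]
gripper_width: 0.0538
finger_force: 0.0
```

```bash
sed -i 's/print("side felt.*//;s/print("top felt.*//' look.py
cat >> look.py <<'E'
save(t,"tl");save(s,"sl")
E
python3 look.py
```

```text
14.95 [ 0.4046 -0.2166  0.2027] 0.053884262895483474
side pan
[225, 215, 24, 19, 248] [232.8 221.2] [0.6918 0.0415 0.132 ]
[240, 215, 38, 14, 153] [260.8 218.3] [0.6367 0.01   0.132 ]
[247, 225, 18, 11, 155] [255.1 230.3] [0.6283 0.0561 0.132 ]
[225, 229, 18, 46, 421] [231.1 259.4] [0.6298 0.1628 0.132 ]
[272, 231, 18, 12, 161] [280.6 236. ] [0.5671 0.0564 0.132 ]
top pan
[274, 187, 15, 14, 151] [281.  193.7] [0.6241 0.0715 0.135 ]
[274, 209, 14, 13, 154] [280.5 215. ] [0.5645 0.0719 0.135 ]
```

Both cores are on the pan, at (0.624,0.0715) and (0.5645,0.072). Next is the 200 g weight.

Request:
send_rows --commands '[{"travel": [0, 0, -45], "spin": 0, "jaw": 0.57}, {"travel": [0, 0, -45], "spin": 0, "jaw": 0.57}, {"travel": [0, 0, -40], "spin": 0, "jaw": 0.57}, {"travel": [0, 0, -25], "spin": 0, "jaw": 0.57}, {"travel": [0, 0, -7], "spin": 0, "jaw": 0.57}, {"travel": [0, 0, 0], "spin": 0, "jaw": 0.57}, {"travel": [0, 0, 0], "spin": 0, "jaw": 0.2}, {"travel": [0, 0, 0], "spin": 0, "jaw": 0.2}, {"travel": [0, 0, 0], "spin": 0, "jaw": 0.2}, {"travel": [0, 0, 0], "spin": 0, "jaw": 0.2}, {"travel": [0, 0, 0], "spin": 0, "jaw": 0.2}]' --grip_force 20

```text
time: 16.05
tool_pos: [0.405, -0.2173, 0.0421]
tool_rot: [[-0.001, 1.0, 0.001], [1.0, 0.001, -0.002], [-0.002, 0.001, -1.0]]
wrist_force: [-3.3, -0.5, 5.5]
gripper_width: 0.0316
finger_force: 20.0
```

Request:
send_rows --commands '[{"travel": [0, 0, 30], "spin": 0, "jaw": 0.2}, {"travel": [0, 0, 45], "spin": 0, "jaw": 0.2}, {"travel": [0, 0, 45], "spin": 0, "jaw": 0.2}, {"travel": [0, 0, 45], "spin": 0, "jaw": 0.2}, {"travel": [39, 12, 0], "spin": 0, "jaw": 0.2}, {"travel": [39, 12, 0], "spin": 0, "jaw": 0.2}, {"travel": [39, 12, 0], "spin": 0, "jaw": 0.2}, {"travel": [39, 12, 0], "spin": 0, "jaw": 0.2}, {"travel": [39, 12, 0], "spin": 0, "jaw": 0.2}, {"travel": [0, 0, 0], "spin": 0, "jaw": 0.2}, {"travel": [0, 0, -25], "spin": 0, "jaw": 0.2}, {"travel": [0, 0, -20], "spin": 0, "jaw": 0.2}, {"travel": [0, 0, -10], "spin": 0, "jaw": 0.2}, {"travel": [0, 0, -3], "spin": 0, "jaw": 0.2}, {"travel": [0, 0, 0], "spin": 0, "jaw": 0.2}]'

```text
time: 17.55
tool_pos: [0.5993, -0.1568, 0.1482]
tool_rot: [[-0.001, 1.0, 0.001], [1.0, 0.001, -0.0], [-0.0, 0.001, -1.0]]
wrist_force: [-0.4, 0.0, -2.2]
gripper_width: 0.0318
finger_force: 20.0
```

Request:
send_rows --commands '[{"travel": [0, 0, -1], "spin": 0, "jaw": 0.2}, {"travel": [0, 0, 0], "spin": 0, "jaw": 0.5}, {"travel": [0, 0, 0], "spin": 0, "jaw": 0.5}, {"travel": [0, 0, 0], "spin": 0, "jaw": 0.5}, {"travel": [0, 0, 25], "spin": 0, "jaw": 0.5}, {"travel": [0, 0, 35], "spin": 0, "jaw": 0.5}, {"travel": [-37, 13, 0], "spin": 7.5, "jaw": 0}, {"travel": [-37, 13, 0], "spin": 7.5, "jaw": 0}, {"travel": [-37, 13, 0], "spin": 7.5, "jaw": 0}, {"travel": [-37, 13, 0], "spin": 7.5, "jaw": 0}, {"travel": [0, 0, 0], "spin": 7.5, "jaw": 0}, {"travel": [0, 0, 0], "spin": 7.5, "jaw": 0}, {"travel": [0, 0, 0], "spin": 7.5, "jaw": 0}, {"travel": [0, 0, 0], "spin": 7.5, "jaw": 0}, {"travel": [0, 0, 0], "spin": 7.5, "jaw": 0}, {"travel": [0, 0, 0], "spin": 7.5, "jaw": 0}, {"travel": [0, 0, 0], "spin": 7.5, "jaw": 0}, {"travel": [0, 0, 0], "spin": 7.5, "jaw": 0}]'

```text
time: 19.35
tool_pos: [0.4517, -0.1046, 0.2071]
tool_rot: [[-1.0, -0.006, 0.001], [-0.006, 1.0, -0.0], [-0.001, -0.0, -1.0]]
wrist_force: [-0.4, -0.1, 0.2]
gripper_width: 0.0007
finger_force: 0.0
```

```bash
python3 look.py
python3 - <<'E'
import cv2
s=cv2.imread("pics/sl.png");cv2.imwrite("pics/c1.png",cv2.resize(s[180:300,225:425],(800,480),interpolation=cv2.INTER_CUBIC))
E
```

```text
19.45 [ 0.4517 -0.1046  0.207 ] 0.0006271529743635992
side pan
[225, 215, 24, 19, 247] [232.8 221.2] [0.6919 0.0415 0.132 ]
[244, 215, 34, 11, 143] [261.8 217.9] [0.6352 0.0076 0.132 ]
[247, 225, 18, 11, 157] [255.2 230. ] [0.6288 0.0549 0.132 ]
[225, 229, 19, 46, 416] [231.2 259.8] [0.6291 0.1638 0.132 ]
[272, 230, 18, 12, 164] [280.4 235.6] [0.5682 0.0552 0.132 ]
top pan
[274, 187, 14, 14, 149] [280.9 193.7] [0.6241 0.0719 0.135 ]
[274, 208, 14, 14, 157] [280.4 214.9] [0.5646 0.072  0.135 ]
```

View pics/c1.png

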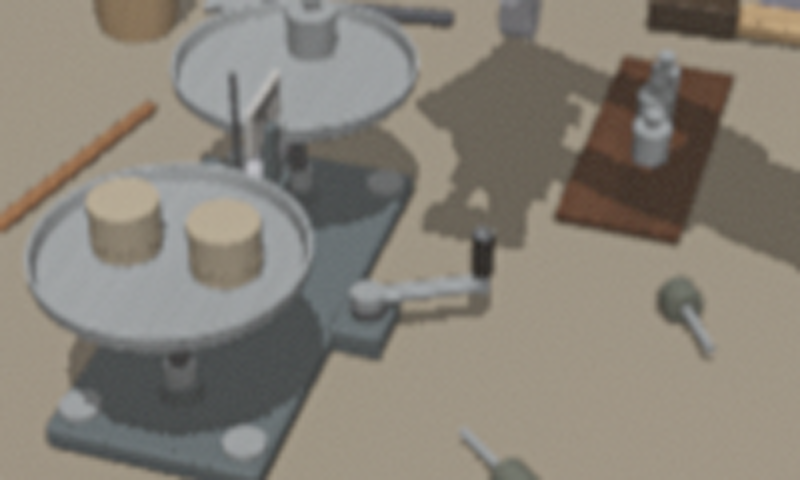

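The cores are on the left pan, the 200 g weight is on the right pan, and the lever is arrested. Next I free the beam.

Request:
send_rows --commands '[{"travel": [0, 0, -45], "spin": 0, "jaw": 0}, {"travel": [0, 0, -45], "spin": 0, "jaw": 0}, {"travel": [0, 0, -44], "spin": 0, "jaw": 0}, {"travel": [0, 10, 0], "spin": 0, "jaw": 0}, {"travel": [0, 10, 0], "spin": 0, "jaw": 0}, {"travel": [0, 12, 0], "spin": 0, "jaw": 0}, {"travel": [0, 12, 0], "spin": 0, "jaw": 0}, {"travel": [0, 12, 0], "spin": 0, "jaw": 0}, {"travel": [0, 12, 0], "spin": 0, "jaw": 0}, {"travel": [0, 12, 0], "spin": 0, "jaw": 0}, {"travel": [0, 10, 0], "spin": 0, "jaw": 0}, {"travel": [0, 0, 0], "spin": 0, "jaw": 0}]'

```text
time: 20.65
tool_pos: [0.4543, -0.0144, 0.076]
tool_rot: [[-1.0, -0.002, 0.008], [-0.002, 1.0, -0.003], [-0.008, -0.003, -1.0]]
wrist_force: [1.2, -2.8, 0.6]
gripper_width: 0.0003
finger_force: 1.4
```

Request:
send_rows --commands '[{"travel": [0, 5, 0], "spin": 0, "jaw": 0}, {"travel": [0, 3, 0], "spin": 0, "jaw": 0}, {"travel": [0, 0, 0], "spin": 0, "jaw": 0}]'

```text
time: 20.95
tool_pos: [0.4543, -0.0136, 0.0761]
tool_rot: [[-1.0, -0.0, 0.007], [-0.001, 1.0, -0.017], [-0.007, -0.017, -1.0]]
wrist_force: [1.1, -20.4, 0.7]
gripper_width: 0.0007
finger_force: 10.3
```

At the stop. I back off to the right, go up a little and wait for the beam to settle.

Request:
send_rows --commands '[{"travel": [0, -13, 0], "spin": 0, "jaw": 0}, {"travel": [0, -10, 0], "spin": 0, "jaw": 0}, {"travel": [0, -30, 0], "spin": 0, "jaw": 0}, {"travel": [0, -40, 0], "spin": 0, "jaw": 0}, {"travel": [0, 0, 0], "spin": 0, "jaw": 0}, {"travel": [0, 0, 0], "spin": 0, "jaw": 0}, {"travel": [0, 0, 0], "spin": 0, "jaw": 0}, {"travel": [0, 0, 0], "spin": 0, "jaw": 0}, {"travel": [0, 0, 0], "spin": 0, "jaw": 0}, {"travel": [0, 0, 0], "spin": 0, "jaw": 0}, {"travel": [0, 0, 0], "spin": 0, "jaw": 0}, {"travel": [0, 0, 0], "spin": 0, "jaw": 0}, {"travel": [0, 0, 0], "spin": 0, "jaw": 0}, {"travel": [0, 0, 0], "spin": 0, "jaw": 0}, {"travel": [0, 0, 0], "spin": 0, "jaw": 0}, {"travel": [0, 0, 0], "spin": 0, "jaw": 0}, {"travel": [0, 0, 0], "spin": 0, "jaw": 0}, {"travel": [0, 0, 0], "spin": 0, "jaw": 0}, {"travel": [0, 0, 0], "spin": 0, "jaw": 0}, {"travel": [0, 0, 0], "spin": 0, "jaw": 0}]'

```text
time: 22.95
tool_pos: [0.4516, -0.0996, 0.0725]
tool_rot: [[-1.0, -0.001, 0.0], [-0.001, 1.0, 0.0], [-0.0, 0.0, -1.0]]
wrist_force: [0.7, -0.4, -0.5]
gripper_width: 0.0004
finger_force: 0.0
```

```bash
cp pics/sl.png pics/s_arr.png; python3 look.py
python3 - <<'E'
from h import *
s=viewer.get_image("side")
# displacement of left and right pan vs arrested picture, and mm of z per pixel there
a=cv2.cvtColor(cv2.imread("pics/s_arr.png"),cv2.COLOR_BGR2GRAY);b=cv2.cvtColor(s["img"],cv2.COLOR_RGB2GRAY)
for n,(x0,y0,x1,y1),X in [("L",(245,222,292,254),(.594,.0725,.13)),("R",(276,184,322,212),(.601,-.126,.13))]:
    tpl=a[y0:y1,x0:x1];m=18;r=cv2.matchTemplate(b[max(0,y0-m):y1+m,x0-m:x1+m],tpl,cv2.TM_CCOEFF_NORMED);_,v,_,l=cv2.minMaxLoc(r)
    pp=proj(s,[X,(X[0],X[1],X[2]+.01)]);print(n,l[0]-m,l[1]-m,round(v,2),"px per cm",(pp[1]-pp[0]).round(2))
cv2.imwrite("pics/c2.png",cv2.resize(s["img"][180:300,225:425,::-1],(800,480),interpolation=cv2.INTER_CUBIC))
E
```

```text
23.05 [ 0.4515 -0.0996  0.0725] 0.0005902335294286719
side pan
[225, 215, 24, 19, 248] [232.9 221.1] [0.6918 0.0413 0.132 ]
[245, 215, 34, 9, 106] [262.  217.1] [0.6362 0.0045 0.132 ]
[247, 224, 17, 14, 159] [255. 229.] [0.6308 0.0518 0.132 ]
[272, 229, 18, 12, 160] [280.4 234.3] [0.57   0.0508 0.132 ]
[225, 234, 19, 41, 423] [231.4 260.4] [0.628  0.1653 0.132 ]
top pan
[250, 175, 32, 60, 466] [257.  201.2] [0.6025 0.1366 0.135 ]
[283, 175, 32, 14, 228] [302.8 179.4] [0.6652 0.0125 0.135 ]
[274, 187, 14, 14, 151] [280.8 193.3] [0.6253 0.0723 0.135 ]
[274, 208, 14, 14, 155] [280.4 214.7] [0.5654 0.0722 0.135 ]
L 0 -1 0.98 px per cm [-0.32 -3.73]
R 0 1 0.95 px per cm [-0.11 -3.45]
```

View pics/c2.png

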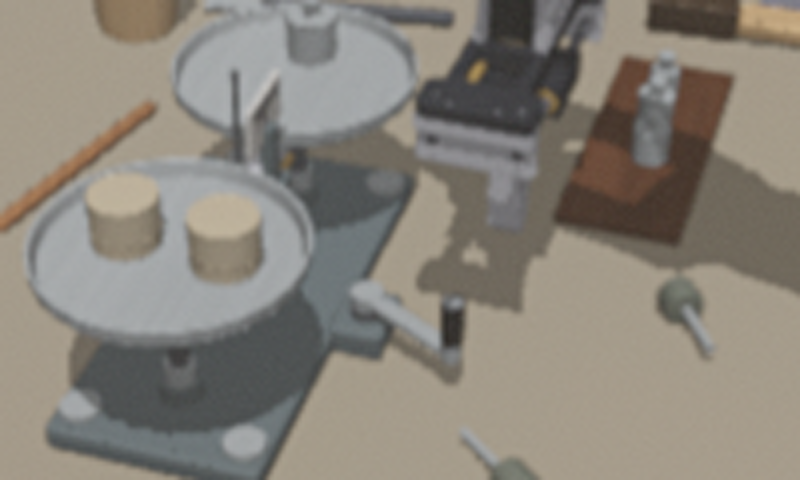

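The beam rests with the left pan up about 3 mm. That is about +0.03 rad, so the cores weigh about 190 g and 200 g is the best balance. I'll wait 1.2 s more, then arrest from the left side of the knob.

Request:
send_rows --commands '[{"travel": [0, 0, 0], "spin": 0, "jaw": 0}, {"travel": [0, 0, 0], "spin": 0, "jaw": 0}, {"travel": [0, 0, 0], "spin": 0, "jaw": 0}, {"travel": [0, 0, 0], "spin": 0, "jaw": 0}, {"travel": [0, 0, 0], "spin": 0, "jaw": 0}, {"travel": [0, 0, 0], "spin": 0, "jaw": 0}, {"travel": [0, 0, 0], "spin": 0, "jaw": 0}, {"travel": [0, 0, 0], "spin": 0, "jaw": 0}, {"travel": [0, 0, 0], "spin": 0, "jaw": 0}, {"travel": [0, 0, 0], "spin": 0, "jaw": 0}, {"travel": [0, 0, 0], "spin": 0, "jaw": 0}, {"travel": [0, 0, 0], "spin": 0, "jaw": 0}, {"travel": [0, 0, 50], "spin": 0, "jaw": 0}, {"travel": [0, 0, 0], "spin": 0, "jaw": 0}, {"travel": [0, 45, 0], "spin": 0, "jaw": 0}, {"travel": [0, 45, 0], "spin": 0, "jaw": 0}, {"travel": [0, 45, 0], "spin": 0, "jaw": 0}, {"travel": [0, 20, 0], "spin": 0, "jaw": 0}, {"travel": [0, 0, 0], "spin": 0, "jaw": 0}]'

```text
time: 25.0
tool_pos: [0.4514, 0.0577, 0.1225]
tool_rot: [[-1.0, -0.005, 0.0], [-0.005, 1.0, 0.001], [-0.0, 0.001, -1.0]]
wrist_force: [0.4, 0.0, 0.2]
gripper_width: 0.0002
finger_force: 0.0
```

```bash
python3 look.py | tail -3
```

```text
[284, 175, 31, 14, 178] [302.6 179.5] [0.6649 0.0132 0.135 ]
[274, 187, 14, 13, 149] [280.8 193.1] [0.6256 0.0722 0.135 ]
[274, 208, 14, 8, 88] [280.5 212.1] [0.5726 0.072  0.135 ]
```

Request:
send_rows --commands '[{"travel": [0, 0, -50], "spin": 0, "jaw": 0}, {"travel": [0, 0, 0], "spin": 0, "jaw": 0}, {"travel": [0, -15, 0], "spin": 0, "jaw": 0}, {"travel": [0, -14, 0], "spin": 0, "jaw": 0}, {"travel": [0, -12, 0], "spin": 0, "jaw": 0}, {"travel": [0, -12, 0], "spin": 0, "jaw": 0}, {"travel": [0, -12, 0], "spin": 0, "jaw": 0}, {"travel": [0, -12, 0], "spin": 0, "jaw": 0}, {"travel": [0, -12, 0], "spin": 0, "jaw": 0}, {"travel": [0, -12, 0], "spin": 0, "jaw": 0}, {"travel": [0, -4, 0], "spin": 0, "jaw": 0}, {"travel": [0, 0, 0], "spin": 0, "jaw": 0}]'

```text
time: 26.3
tool_pos: [0.4529, -0.0428, 0.0735]
tool_rot: [[-1.0, 0.001, 0.004], [0.001, 1.0, 0.019], [-0.004, 0.019, -1.0]]
wrist_force: [4.9, 21.3, -1.1]
gripper_width: 0.0002
finger_force: 10.8
```

Request:
send_rows --commands '[{"travel": [0, 20, 0], "spin": 0, "jaw": 0}, {"travel": [0, 0, 45], "spin": 0, "jaw": 0}, {"travel": [0, 0, 45], "spin": 0, "jaw": 0}, {"travel": [0, 0, 45], "spin": 0, "jaw": 0}, {"travel": [28, 25, 0], "spin": 0, "jaw": 0.6}, {"travel": [28, 25, 0], "spin": 0, "jaw": 0.6}, {"travel": [28, 25, 0], "spin": 0, "jaw": 0.6}, {"travel": [29, 27, 0], "spin": 0, "jaw": 0.6}, {"travel": [0, 0, 0], "spin": 0, "jaw": 0.6}, {"travel": [0, 0, 0], "spin": 0, "jaw": 0.6}]'

```text
time: 27.3
tool_pos: [0.5648, 0.0716, 0.2081]
tool_rot: [[-1.0, -0.001, -0.0], [-0.001, 1.0, -0.001], [0.0, -0.001, -1.0]]
wrist_force: [0.2, -0.6, -0.1]
gripper_width: 0.0447
finger_force: 0.0
```

```bash
python3 look.py
python3 - <<'E'
import cv2
s=cv2.imread("pics/sl.png");cv2.imwrite("pics/c3.png",cv2.resize(s[180:300,225:425],(800,480),interpolation=cv2.INTER_CUBIC))
E
```

```text
27.4 [0.5642 0.0711 0.2084] 0.05305030153480786
side pan
[225, 215, 24, 19, 246] [232.8 221.1] [0.6919 0.0413 0.132 ]
[241, 215, 25, 13, 96] [256.1 218.7] [0.6461 0.015  0.132 ]
[247, 225, 14, 11, 86] [252.3 229. ] [0.6364 0.0537 0.132 ]
[225, 228, 19, 47, 423] [231.2 259.5] [0.6296 0.1629 0.132 ]
top pan
[304, 175, 11, 8, 74] [309.3 178. ] [ 0.6693 -0.0052  0.135 ]
[253, 217, 12, 18, 115] [257.3 228.6] [0.5264 0.1338 0.135 ]
```

View pics/c3.png

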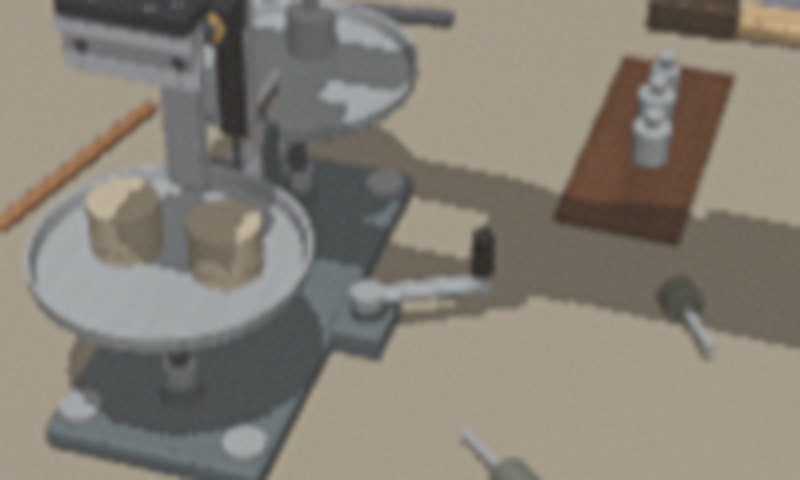

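The lever is arrested and the cores are unmoved. I pick up the front core and put it in the bay.

Request:
send_rows --commands '[{"travel": [0, 0, -30], "spin": 0, "jaw": 0.6}, {"travel": [0, 0, -22], "spin": 0, "jaw": 0.6}, {"travel": [0, 0, -8], "spin": 0, "jaw": 0.6}, {"travel": [0, 0, 0], "spin": 0, "jaw": 0.6}, {"travel": [0, 0, 0], "spin": 0, "jaw": 0.3}, {"travel": [0, 0, 0], "spin": 0, "jaw": 0.3}, {"travel": [0, 0, 0], "spin": 0, "jaw": 0.3}, {"travel": [0, 0, 0], "spin": 0, "jaw": 0.3}, {"travel": [0, 0, 20], "spin": 0, "jaw": 0.3}, {"travel": [0, 0, 40], "spin": 0, "jaw": 0.3}, {"travel": [3, 41, 0], "spin": 0, "jaw": 0.3}, {"travel": [3, 41, 0], "spin": 0, "jaw": 0.3}, {"travel": [3, 41, 0], "spin": 0, "jaw": 0.3}, {"travel": [3, 41, 0], "spin": 0, "jaw": 0.3}, {"travel": [3, 41, 0], "spin": 0, "jaw": 0.3}, {"travel": [0, 0, 0], "spin": 0, "jaw": 0.3}]' --grip_force 12

```text
time: 29.0
tool_pos: [0.5786, 0.2824, 0.2065]
tool_rot: [[-1.0, -0.007, -0.001], [-0.007, 1.0, 0.002], [0.001, 0.002, -1.0]]
wrist_force: [0.7, -0.6, -1.5]
gripper_width: 0.0396
finger_force: 12.0
```

Run:
```python
from h import *
t=viewer.get_image("top");s=viewer.get_image("side");print(np.round(ctrl.observe()["tool_pos"],4),ctrl.observe()["gripper_width"])
b=s["img"].copy()
for x in(.544,.678):
  for y in(.2165,.3415):
    u=proj(s,(x,y,.062))[0].astype(int);cv2.circle(b,tuple(int(i) for i in u),1,(255,0,0),-1)
u=proj(s,(.58,.277,.04))[0]
cv2.imwrite("pics/c4.png",cv2.resize(b[250:400,150:290,::-1],(560,600),interpolation=cv2.INTER_CUBIC))
```

```text
[0.5792 0.2781 0.2069] 0.03973178085842088
```

View pics/c4.png

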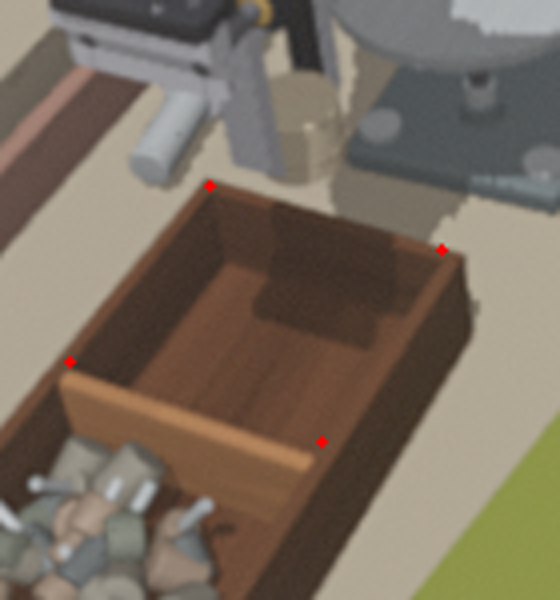

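The red dots are my estimated inner rim corners. They lie on the rim within about 4 mm, so the bay centre is about (0.607, 0.281). I lower the core.

Request:
send_rows --commands '[{"travel": [-2, 3, -45], "spin": 0, "jaw": 0.3}, {"travel": [0, 0, -45], "spin": 0, "jaw": 0.3}, {"travel": [0, 0, -40], "spin": 0, "jaw": 0.3}, {"travel": [0, 0, -25], "spin": 0, "jaw": 0.3}, {"travel": [0, 0, -9], "spin": 0, "jaw": 0.3}, {"travel": [0, 0, -2], "spin": 0, "jaw": 0.3}, {"travel": [0, 0, 0], "spin": 0, "jaw": 0.3}, {"travel": [0, 0, 0], "spin": 0, "jaw": 0.57}, {"travel": [0, 0, 0], "spin": 0, "jaw": 0.57}, {"travel": [0, 0, 0], "spin": 0, "jaw": 0.57}, {"travel": [0, 0, 45], "spin": 0, "jaw": 0.57}, {"travel": [0, 0, 45], "spin": 0, "jaw": 0.57}, {"travel": [0, 0, 45], "spin": 0, "jaw": 0.57}, {"travel": [0, 0, 31], "spin": 0, "jaw": 0.57}]'

```text
time: 30.5
tool_pos: [0.5784, 0.2808, 0.2122]
tool_rot: [[-1.0, -0.001, 0.005], [-0.001, 1.0, 0.002], [-0.005, 0.002, -1.0]]
wrist_force: [0.2, 0.3, 1.3]
gripper_width: 0.0537
finger_force: 0.0
```

Request:
send_rows --commands '[{"travel": [9, -42, 0], "spin": 0, "jaw": 0.6}, {"travel": [9, -42, 0], "spin": 0, "jaw": 0.6}, {"travel": [9, -42, 0], "spin": 0, "jaw": 0.6}, {"travel": [9, -42, 0], "spin": 0, "jaw": 0.6}, {"travel": [11, -40, 0], "spin": 0, "jaw": 0.6}, {"travel": [0, 0, 0], "spin": 0, "jaw": 0.6}]'

```text
time: 31.1
tool_pos: [0.6256, 0.0673, 0.2076]
tool_rot: [[-1.0, 0.006, 0.001], [0.005, 1.0, -0.002], [-0.001, -0.002, -1.0]]
wrist_force: [-0.4, -0.0, -0.7]
gripper_width: 0.0564
finger_force: 0.0
```

```bash
python3 look.py
python3 - <<'E'
import cv2,numpy as np
s=cv2.imread("pics/sl.png");cv2.imwrite("pics/c5.png",cv2.resize(s[190:390,150:350],(600,600),interpolation=cv2.INTER_CUBIC))
E
```

```text
31.2 [0.6247 0.0718 0.2076] 0.05618359613949981
side pan
[225, 215, 15, 19, 201] [230.7 222. ] [0.6947 0.0462 0.132 ]
[250, 215, 14, 8, 61] [256.2 218. ] [0.647  0.0123 0.132 ]
[225, 229, 18, 46, 420] [231.2 259.5] [0.6297 0.163  0.132 ]
top pan
```

View pics/c5.png

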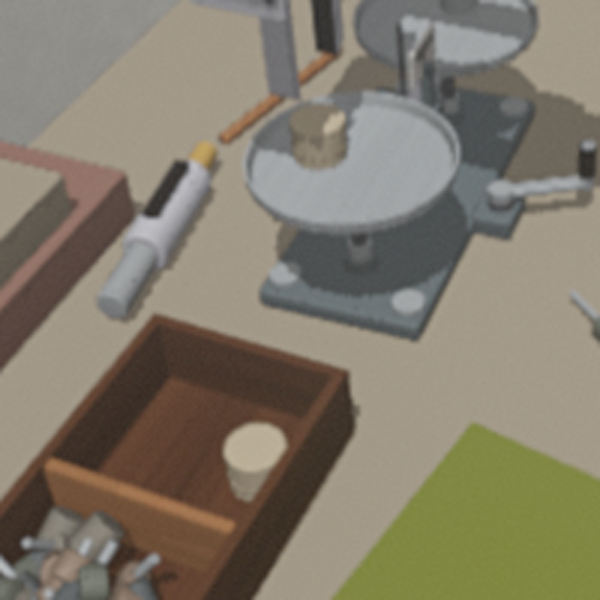

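The first core stands in the bay, and the second is unmoved on the pan.

Request:
send_rows --commands '[{"travel": [0, 0, -30], "spin": 0, "jaw": 0.6}, {"travel": [0, 0, -22], "spin": 0, "jaw": 0.6}, {"travel": [0, 0, -8], "spin": 0, "jaw": 0.6}, {"travel": [0, 0, 0], "spin": 0, "jaw": 0.6}, {"travel": [0, 0, 0], "spin": 0, "jaw": 0.3}, {"travel": [0, 0, 0], "spin": 0, "jaw": 0.3}, {"travel": [0, 0, 0], "spin": 0, "jaw": 0.3}, {"travel": [0, 0, 0], "spin": 0, "jaw": 0.3}, {"travel": [0, 0, 20], "spin": 0, "jaw": 0.3}, {"travel": [0, 0, 40], "spin": 0, "jaw": 0.3}, {"travel": [2, 42, 0], "spin": 0, "jaw": 0.3}, {"travel": [2, 42, 0], "spin": 0, "jaw": 0.3}, {"travel": [2, 42, 0], "spin": 0, "jaw": 0.3}, {"travel": [2, 42, 0], "spin": 0, "jaw": 0.3}, {"travel": [3, 40, 0], "spin": 0, "jaw": 0.3}, {"travel": [0, 0, 0], "spin": 0, "jaw": 0.3}, {"travel": [0, 0, 0], "spin": 0, "jaw": 0.3}]'

```text
time: 32.9
tool_pos: [0.6352, 0.2811, 0.2068]
tool_rot: [[-1.0, -0.003, -0.001], [-0.003, 1.0, -0.001], [0.001, -0.001, -1.0]]
wrist_force: [-0.1, -0.2, -1.1]
gripper_width: 0.0401
finger_force: 12.0
```

Request:
send_rows --commands '[{"travel": [0, 0, -45], "spin": 0, "jaw": 0.3}, {"travel": [0, 0, -45], "spin": 0, "jaw": 0.3}, {"travel": [0, 0, -40], "spin": 0, "jaw": 0.3}, {"travel": [0, 0, -25], "spin": 0, "jaw": 0.3}, {"travel": [0, 0, -9], "spin": 0, "jaw": 0.3}, {"travel": [0, 0, -2], "spin": 0, "jaw": 0.3}, {"travel": [0, 0, 0], "spin": 0, "jaw": 0.3}, {"travel": [0, 0, 0], "spin": 0, "jaw": 0.57}, {"travel": [0, 0, 0], "spin": 0, "jaw": 0.57}, {"travel": [0, 0, 0], "spin": 0, "jaw": 0.57}, {"travel": [0, 0, 45], "spin": 0, "jaw": 0.57}, {"travel": [0, 0, 45], "spin": 0, "jaw": 0.57}, {"travel": [0, 0, 45], "spin": 0, "jaw": 0.57}, {"travel": [0, 0, 31], "spin": 0, "jaw": 0.57}, {"travel": [-40, -20, 0], "spin": 0, "jaw": 0.57}, {"travel": [-40, -20, 0], "spin": 0, "jaw": 0.57}, {"travel": [-40, -20, 0], "spin": 0, "jaw": 0.57}, {"travel": [-40, -20, 0], "spin": 0, "jaw": 0.57}, {"travel": [-40, -20, 0], "spin": 0, "jaw": 0.57}, {"travel": [0, 0, 0], "spin": 0, "jaw": 0.57}]'

```text
time: 34.9
tool_pos: [0.4309, 0.1788, 0.2072]
tool_rot: [[-1.0, -0.001, -0.002], [-0.001, 1.0, -0.001], [0.002, -0.001, -1.0]]
wrist_force: [0.5, -0.6, 0.2]
gripper_width: 0.054
finger_force: 0.0
```

```bash
python3 look.py>/dev/null
python3 - <<'E'
import cv2,numpy as np
s=cv2.imread("pics/sl.png");cv2.imwrite("pics/c6.png",cv2.resize(s[160:385,150:450],(800,600),interpolation=cv2.INTER_CUBIC))
E
```

```text
(no output)
```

View pics/c6.png

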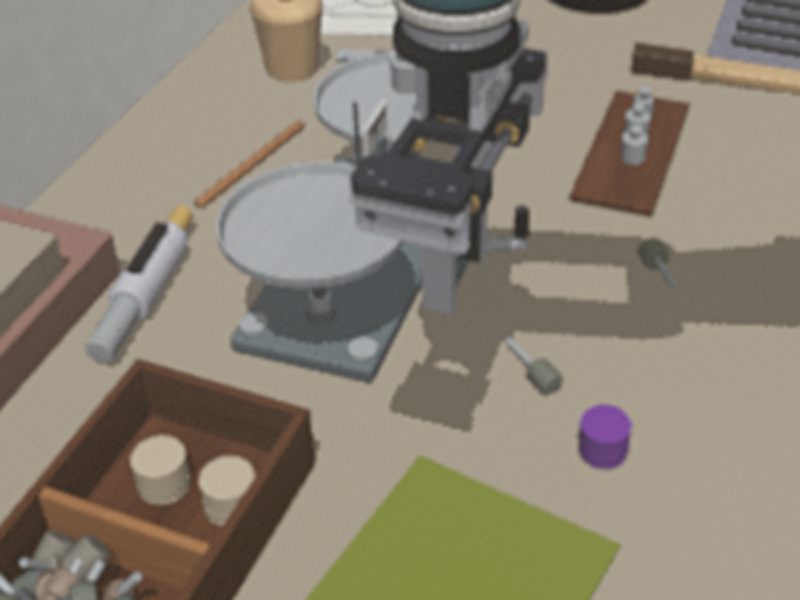

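Both cores stand in the bay, at crop px (160,468) and (228,490). The lever is right at (520,225), three weights are on the board, and the 200 g weight was left untouched on the right pan. I hand the job in.

```bash
python3 -c "
from plant import ctrl
print(ctrl.job_done())"
```

```text
the job is handed in; nothing more can be done
None
```

I handed the job in at about 35 s of the 210 s: the two cores (about 190 g together) balanced best against the 200 g weight, with the beam about 0.03 rad right-low; both cores are in the empty compartment, the 200 g weight is on the right pan, the other three weights are on the board, and the beam is arrested. The hand-in call returned no verdict.

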